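# Set the stop screw to the thick gauge

### The job

On the worktop stands a grey bracket with a vertical stop screw and a T-handle driver standing in its head. Set the gauge with the thick tongue flat on the worktop with its tongue under the foot of the screw, then turn the T-handle clockwise until the foot just bears on the tongue, so that the gauge would drag but is not jammed. Leave the thin gauge where it stands.

Things in the scene. Friction and masses are not known exactly. Their poses are not given: they have to be found in the camera images.
- thick_gauge: Setting gauge with the THICK tongue, aluminium, 220 g, loose. L-shaped: upright grip 30 x 30 mm, 60 mm high, and a flat tongue 36 mm wide, 24 mm thick, running along +x from the grip to x = 110 mm. Origin under the middle of the grip, on the worktop; z up. Hold the grip across its y faces, above the tongue.
- thin_gauge: The same gauge with a THIN tongue, 12 mm thick; all else, its origin and axes as the thick one. The screw cannot reach its tongue. The two may stand in either place. Leave it alone.
- stop_bracket: Grey bracket, fixed. Origin on the worktop, on the stop screw's axis; z up; open to -x, so the gauge goes in with its tongue along +x, best with its grip 95 mm from the axis. Column and base from x = 40 to 100 mm, 70 mm wide; arm 46 mm wide reaching to x = -22 mm, 60 to 84 mm above the worktop. Screw foot 18 mm across, its underside 34.8 mm - 9 mm/rad x driver turn above the worktop.
- stop_driver (a joint): Driver turn, rad, clockwise from above; lowers the screw. Range 0 to 2.3, stays where left (0.12 N m). Handle: black bar 48 long, 13 thick, 16 high (mm), its middle on the axis 128 mm above the worktop, at constant height; along the bracket's x at 0, square to it at 1.57. Foot meets the thick tongue at 1.2, then its spring (1.5 N/mm) gives: right drag at about 1.55; jammed at 1.9.

How it is judged:
By the outcome, as a careful person would: the job done as asked, in the order asked, and still so for the second after the job is handed in, with the robot touching nothing.
It also fails if it takes over 61 s, if anything falls off the work surface, if the arm or the gripper's body presses on something with over 40 N, if the wrist force passes 120 N, or if a joint passes its speed limit or range.

### The arm

A 7-joint arm with a two-finger parallel gripper is mounted at the origin on a cart in front of the work surface, level with it; the furniture and walls round the work are solid. World frame = base frame: x ahead of the robot, y to its left, z up, the work surface at z = 0. Lengths are in m, angles in rad, forces in N, time in s.
With the tool pointing down it reaches from about 0.425 to 0.925 m from the base axis. Payload 6.8 kg.
Tool frame: the origin (TCP) lies on the centre line of the jaws, within the pads' length; the fingertips stand 25 mm ahead of it and the grasp point (between the pads) lies 6 mm ahead of it; z points along the fingers, y is the line along which they close (so a half turn about z gives the same grasp; the last joint's range is limited). The gripper opens to 85 mm and grips with 20 to 120 N. Pads are 22 mm wide; open, the fingers measure 114 mm over their backs; the gripper's body (76 mm by 85 mm) begins 54 mm behind the grasp point. The pads swing forward as they close: fully open they stand 13 mm farther back than shut.
Start: joints at [-1.307, 0.477, 0.022, 1.555, -0.011, 1.109, -0.083], TCP at [0.245, 0.629, 0.22] pointing down, gripper open.
Joint ranges: [-2.96, 2.96], [-0.34, 2.1], [-1.41, 1.46], [0.24, 2.44], [-1.37, 4.51], [0.17, 1.92], [-2.96, 2.96]. Speed limits (rad/s): [2.39, 2.39, 3.14, 3.14, 3.14, 3.14, 3.14].

### API

Orientations are given as a rotation vector (axis times angle).
In Python, from bench import telemetry, grab_frame, job gives the robot as it stands.
- The arm moves only by the tool apply_moves, never from a script. Its argument "rows" is a list of rows, each a list of 2 entries, a list of its own where there are three numbers: the shift along the tool's x, y, z each as a share of 250 mm, from -1 to 1, then the turn, a rotation vector about the tool's x, y, z each as a share of pi rad, from -1 to 1. A call has 1 to 10 rows; each row is the pose to reach, as a shift and turn from the pose commanded when the call began, along the tool's axes at that moment, turning the shorter way round; what a row does not reach only later rows make up. A row lasts 1/8 s, in which the tool goes at most 62.5 mm and 10.7 degrees, less where a joint would pass 70% of its speed; a pose out of reach is approached as far as the arm can. A call with a number of a shift or a turn outside -1 to 1 is refused whole. A call with a gripper value outside its range is refused whole. "jaw" is the gripper's target within -1 to 1 (fully open at 1, half-way at 0, shut at -1), set as the call begins (left out, the last holds). The fingers move at their own pace and stop on an object; "newtons" is the grip in N (left out, the last holds). Time passes only in rows, so rows that repeat a pose let the fingers close. It gives the time, the measured TCP pose, the force, the opening and the grip force at its end, in the units of the state.
- telemetry.get_obs(): the state, without advancing time (a new reading comes with each control period).
- grab_frame(name): name is "scene" or "top" or "wrist"; returns a dict with "frame" (480x640x3 uint8, red, green, blue), "vertical_fov" (degrees; the focal length in pixels is half the picture's height over the tangent of half this angle, whatever the lens; pixels are square), "cx", "cy" (the principal point, pixels), "origin" and "attitude" of the camera in the world. Camera axes: x right, y up, looking along -z (the intrinsics and any distortion apply to the point x, -y, -z); pixel columns grow to the right and rows downward; lengths in m; the calibration is good to about 2 mm. A picture is of the moment at which its call begins. There is no depth.
- job.hand_in(): hands the job in; it is judged then, once.
The state is a dict: "clock": time; "joints": joint angles; "qvel": joint speeds; "tau": joint torques, N m; "tcp_pos": TCP position; "orientation": TCP orientation; "contact_force": force on the tool from outside, world axes, zero at the start; "moment": the same for the moment, N m; "grip_width": finger opening in m; "gripper_force": force on a finger pad.
Only numpy, scipy, OpenCV 4.12 (cv2) and the standard library are available. Lean on these libraries where they do the work, as an engineer would, in place of code of your own. Each camera call takes 0.05 s, during which the arm holds its last target. There are 200 camera calls.

## Working session

There is one attempt and no reset: what is moved stays moved. The work goes in short steps, Python scripts to look and compute and a tool call to move; the robot and the scene stay as the last step left them, time stands still between calls to the robot, and variables do not carry over. Pictures are saved under pics/ and viewed, at most 10 in all, crops included, and the job is handed in when it is done.

Besides the shell and the picture viewer there is one more tool, called after ">>>" as a command line: name --argument value ..., lists and objects as JSON in quotes. apply_moves: Moves the arm, as the interface text tells. Its arguments: {"type":"object","properties":{"rows":{"type":"array"},"jaw":{"type":"number"},"newtons":{"type":"number"}},"required":["rows"]}

```bash
mkdir -p pics; python3 - <<'E'
from bench import telemetry, grab_frame
import cv2
print(telemetry.get_obs())
for n in("scene","top"):
    f=grab_frame(n); cv2.imwrite(f"pics/{n}0.png",f["frame"][:,:,::-1])
    print(n,{k:v for k,v in f.items() if k!="frame"})
E
```

```text
{'clock': 0.0, 'joints': array([-1.30708594,  0.47778811,  0.02234717,  1.5564464 , -0.01150881,
        1.10930597, -0.08310297]), 'qvel': array([-1.44988781e-03, -5.97090141e-04, -6.69321062e-04, -8.64430752e-05,
       -7.34606989e-04, -4.49011273e-04,  1.51541190e-03]), 'tau': array([-1.25694944e-03, -5.96450222e+01,  1.60766758e+00, -2.81201828e+01,
        1.25127530e-02,  9.35631950e-03,  5.37850852e-06]), 'tcp_pos': array([0.24502394, 0.62830064, 0.21873605]), 'orientation': array([-5.80628965e-01, -3.08725844e+00,  2.83946678e-03]), 'contact_force': array([-0.59881485,  0.37974903, -0.27681656]), 'moment': array([0.03422216, 0.00506183, 0.0021531 ]), 'gripper_force': 0.0, 'grip_width': 0.08535906604147728}
scene {'vertical_fov': 57.7514775674802, 'cx': 318.10371280532195, 'cy': 239.88215752108403, 'origin': array([ 0.18046539, -0.31771184,  0.65238885]), 'attitude': array([ 0.73316669, -0.21942536, -0.53157028])}
top {'vertical_fov': 52.2900785566244, 'cx': 320.64838751957694, 'cy': 246.47188977478305, 'origin': array([0.37126172, 0.1843453 , 1.0007609 ]), 'attitude': array([ 0.09769559, -0.12528065, -1.58712479])}
```

View pics/scene0.png

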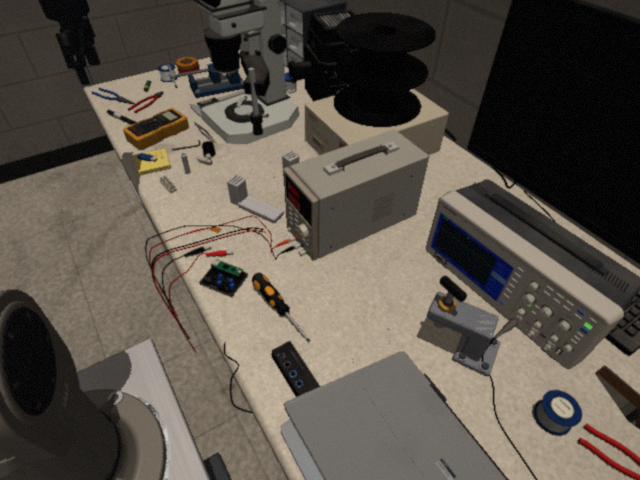

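View pics/top0.png

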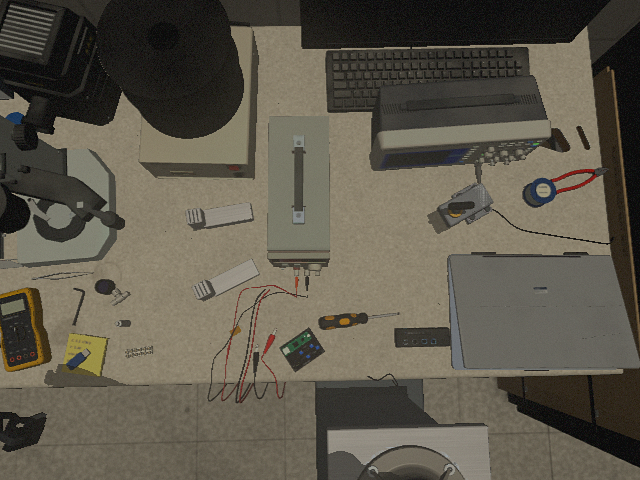

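The top view shows two gauges, at about (220,215) and (225,280), left of the power supply. The bracket is at about (462,208). I'll enlarge these areas.

```bash
python3 - <<'E'
import cv2,numpy as np
t=cv2.imread("pics/top0.png"); s=cv2.imread("pics/scene0.png")
R=lambda im,x,y,w,h,W,H: cv2.resize(im[y:y+h,x:x+w],(W,H),interpolation=cv2.INTER_CUBIC)
a=np.hstack([R(t,180,195,100,110,400,440),R(t,420,165,100,110,400,440)])
cv2.imwrite("pics/c1.png",np.clip(a*1.0,0,255))
b=np.hstack([R(s,215,140,100,100,400,400),R(s,410,265,100,120,400,480)[:400]]) 
cv2.imwrite("pics/c2.png",b)
E
```

```text
[ WARN:0@0.027] global loadsave.cpp:1063 imwrite_ Unsupported depth image for selected encoder is fallbacked to CV_8U.
```

View pics/c1.png

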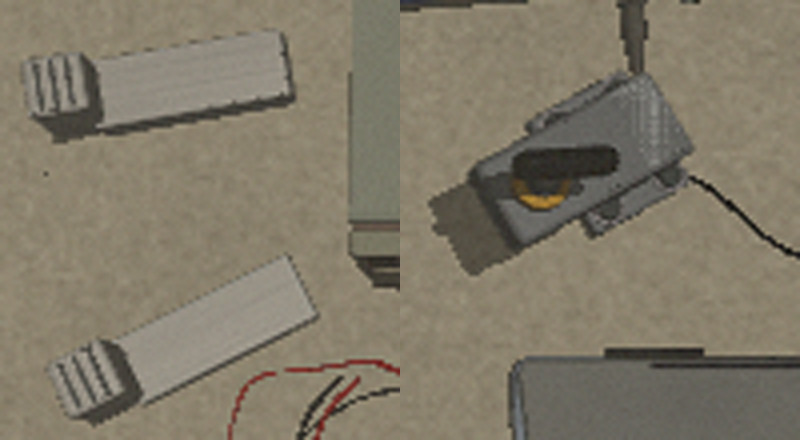

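View pics/c2.png

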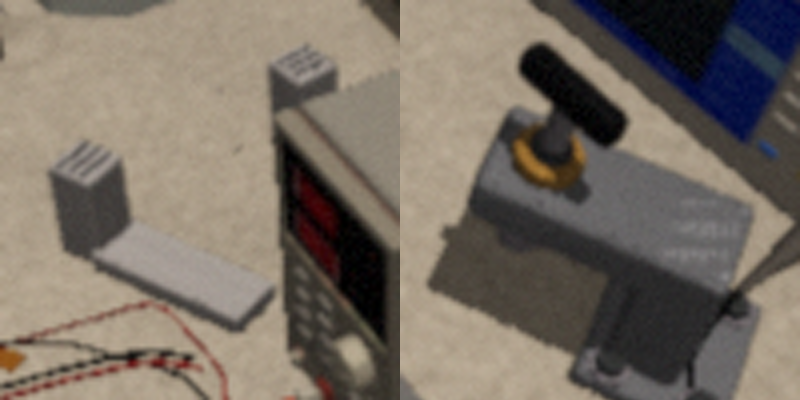

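```bash
cat > h.py <<'E'
import numpy as np, cv2
from scipy.spatial.transform import Rotation as R
from scipy.optimize import least_squares
def mk(fov,cx,cy,o,a): return dict(vertical_fov=fov,cx=cx,cy=cy,origin=np.array(o),attitude=np.array(a))
SC=mk(57.7514775674802,318.10371280532195,239.88215752108403,[0.18046539,-0.31771184,0.65238885],[0.73316669,-0.21942536,-0.53157028])
TOP=mk(52.2900785566244,320.64838751957694,246.47188977478305,[0.37126172,0.1843453,1.0007609],[0.09769559,-0.12528065,-1.58712479])
def proj(c,P):
    f=240/np.tan(np.radians(c['vertical_fov'])/2)
    q=R.from_rotvec(c['attitude']).inv().apply(np.atleast_2d(P)-c['origin'])
    return np.c_[c['cx']-f*q[:,0]/q[:,2], c['cy']+f*q[:,1]/q[:,2]]
def unproj(c,uv,z):
    f=240/np.tan(np.radians(c['vertical_fov'])/2)
    uv=np.atleast_2d(uv)
    d=R.from_rotvec(c['attitude']).apply(np.c_[(uv[:,0]-c['cx'])/f,-(uv[:,1]-c['cy'])/f,-np.ones(len(uv))])
    return c['origin']+d*((z-c['origin'][2])/d[:,2:])
def W(p,L): 
    c,s=np.cos(p[2]),np.sin(p[2]); L=np.atleast_2d(L)
    return np.c_[p[0]+c*L[:,0]-s*L[:,1],p[1]+s*L[:,0]+c*L[:,1],L[:,2]]
def fit(obs,p0):  # obs: list of (cam, local pts, pixels)
    r=least_squares(lambda p:np.concatenate([(proj(c,W(p,L))-uv).ravel() for c,L,uv in obs]),p0,loss='soft_l1')
    return r.x,r.fun.reshape(-1,2)
E
python3 - <<'E'
from h import *
o=np.array
g=lambda *a:o(a)/4+[180,195]
b=lambda *a:(o(a)-[400,0])/4+[420,165]
s=lambda *a:(o(a)-[400,0])/4+[410,265]
print("handle ends top",unproj(TOP,b([513,167],[618,156],[566,161]),.136), "scene",unproj(SC,s([572,90]),.132))
L=o([[-15,15,60],[15,15,60],[-15,-15,60],[110,18,24],[110,-18,24]])/1000
uv=g([24,60],[78,53],[36,118],[281,30],[293,96])
d=unproj(TOP,g([56,86]),.06)[0]
print("thick",*fit([(TOP,L,uv)],[d[0],d[1],-1.4]))
L2=L.copy(); L2[3:,2]=.012
uv2=g([51,368],[104,340],[75,418],[288,256],[318,314])
d=unproj(TOP,g([94,378]),.06)[0]
print("thin",*fit([(TOP,L2,uv2)],[d[0],d[1],-1.1]))
d=unproj(TOP,b([566,161]),.136)[0]
print("bracket",*fit([(TOP,o([[0,0,.136],[-.022,.023,.084],[.1,.035,.0],[.1,-.035,.0],[.04,-.035,.0]])[:2],b([566,161],[472,168])),
 (SC,o([[0,0,.132],[-.022,.023,.084],[-.022,-.023,.084],[-.022,-.023,.060],[.1,-.023,.084]]),s([572,90],[517,109],[476,183],[472,212],[730,290]))],[d[0],d[1],-1.1]))
E
```

```text
handle ends top [[ 0.56303095 -0.06524827  0.136     ]
 [ 0.56733387 -0.11348851  0.136     ]
 [ 0.56540879 -0.0895903   0.136     ]] scene [[ 0.56446506 -0.09369221  0.132     ]]
thick [ 0.56918164  0.41239047 -1.41227048] [[-0.63266615  0.21500754]
 [ 1.1133332  -0.65370571]
 [-1.47162635  0.57252837]
 [ 0.44254791 -0.38931508]
 [ 0.25316021  0.17518703]]
thin [ 0.4248714   0.39458481 -1.10117672] [[-1.05619359 -0.03850779]
 [-0.17514623 -0.39931602]
 [-0.13502825  1.38007185]
 [ 0.42096398 -0.89878959]
 [ 1.00476317  0.21396672]]
bracket [ 0.56720742 -0.09138468 -0.97668586] [[ 0.92104907 -0.98374453]
 [-0.06136918  0.23119776]
 [ 0.24268859 -1.8242683 ]
 [-3.4896196  -3.34094071]
 [-0.10232289 -0.174901  ]
 [-1.99876974  1.08753723]
 [17.30211948  1.21627549]]
```

```bash
cat >> h.py <<'E'
from bench import telemetry, grab_frame, job
def goto(pos,yaw):   # tool down, tool x at yaw (mod pi, nearer one)
    s=telemetry.get_obs(); R0=R.from_rotvec(s['orientation'])
    best=None
    for k in (0,np.pi):
        c,sn=np.cos(yaw+k),np.sin(yaw+k)
        Rd=R.from_matrix(np.array([[c,sn,0],[sn,-c,0],[0,0,-1.]]))
        v=(R0.inv()*Rd).as_rotvec()
        if best is None or np.linalg.norm(v)<np.linalg.norm(best): best=v
    x=R0.apply([1,0,0]); d=R0.inv().apply(np.array(pos)-s['tcp_pos'])
    print("yaw now",np.arctan2(x[1],x[0]).round(3),"q",s['joints'].round(2),"t",s['clock'])
    print("row",(d/.25).round(4).tolist(),(best/np.pi).round(4).tolist(),"rows~",max(np.linalg.norm(d)/.0625,np.degrees(np.linalg.norm(best))/10.7).round(1))
E
python3 - <<'E'
from h import *
goto([.566,.400,.20],-1.412)
E
```

```text
yaw now 2.77 q [-1.31  0.48  0.02  1.56 -0.01  1.11 -0.08] t 0.1
row [-1.528, -0.3846, 0.076] [-0.0005, 0.0003, 0.3311] rows~ 6.3
```

>>> apply_moves --rows '[[[-0.77, -0.2, 0.04], [0, 0, 0.17]], [[-0.77, -0.2, 0.04], [0, 0, 0.17]], [[-0.77, -0.2, 0.04], [0, 0, 0.17]], [[-0.77, -0.2, 0.04], [0, 0, 0.17]]]' --jaw 1 --newtons 60

```text
clock: 0.6
tcp_pos: [0.4116, 0.5074, 0.2093]
orientation: [1.387, 2.815, -0.003]
contact_force: [0.6, 0.0, 0.5]
grip_width: 0.0855
gripper_force: 0.0
```

```bash
python3 - <<'E'
from h import *
goto([.566,.400,.20],-1.412)
E
```

```text
yaw now 2.226 q [-1.12  0.45  0.19  1.63 -0.09  1.07 -0.26] t 0.6
row [-0.7168, 0.2279, 0.0398] [0.0002, 0.0012, 0.1581] rows~ 3.0
```

>>> apply_moves --rows '[[[-0.72, 0.23, 0.04], [0, 0, 0.158]], [[-0.72, 0.23, 0.04], [0, 0, 0.158]], [[-0.72, 0.23, 0.04], [0, 0, 0.158]], [[-0.72, 0.23, 0.04], [0, 0, 0.158]], [[-0.72, 0.23, 0.04], [0, 0, 0.158]]]'

```text
clock: 1.23
tcp_pos: [0.5618, 0.4071, 0.1991]
orientation: [-2.024, -2.401, 0.001]
contact_force: [-0.5, 0.8, 0.3]
grip_width: 0.0852
gripper_force: 0.0
```

```bash
python3 - <<'E'
from h import *
goto([.566,.400,.20],-1.412)
f=grab_frame("wrist"); cv2.imwrite("pics/w1.png",f["frame"][:,:,::-1])
c={k:v for k,v in f.items() if k!="frame"}; np.save("w1.npy",c); print(c)
E
```

```text
yaw now 1.741 q [-0.93  0.54  0.32  1.54 -0.19  1.09 -0.4 ] t 1.225
row [-0.0307, 0.0118, -0.0038] [-0.0005, -0.0001, 0.0037] rows~ 0.1
{'vertical_fov': 60.31639507747751, 'cx': 318.4861057140257, 'cy': 246.68740043571643, 'origin': array([0.54868728, 0.47711399, 0.35373952]), 'attitude': array([-0.2806905 , -0.02220261,  0.17019461])}
```

View pics/w1.png

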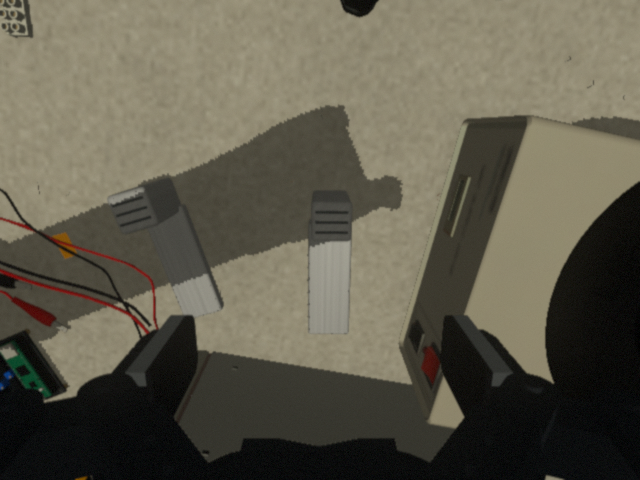

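The wrist view shows the thick gauge's grip top at about (312–351, 207–240) and its tongue end at (309–349, 333). The thin gauge is at left.

```bash
python3 - <<'E'
from h import *
c=np.load("w1.npy",allow_pickle=True).item()
L=np.array([[-15,15,60],[-15,-15,60],[15,15,60],[15,-15,60],[110,18,24],[110,-18,24]])/1000
uv=np.array([[351,207],[312,207],[351,240],[312,240],[349,333],[309,333]])
p,r=fit([(c,L,uv)],[.569,.412,-1.41]); print(p,r)
goto([p[0],p[1],.120],p[2]); goto([p[0],p[1],.056],p[2])
E
```

```text
[ 0.56862972  0.41423919 -1.40188705] [[ 1.69884032 -6.48439412]
 [-1.14383325 -6.5870107 ]
 [ 0.67564512  0.87882958]
 [-1.02281743  0.77426155]
 [ 0.37585357  0.72975163]
 [-0.31629006  0.61425726]]
yaw now 1.743 q [-0.93  0.54  0.32  1.54 -0.19  1.09 -0.4 ] t 1.275
row [0.0188, 0.0348, 0.3168] [-0.0005, -0.0003, 0.001] rows~ 1.3
yaw now 1.743 q [-0.93  0.54  0.32  1.54 -0.19  1.09 -0.4 ] t 1.275
row [0.0185, 0.0352, 0.5728] [-0.0005, -0.0003, 0.001] rows~ 2.3
```

>>> apply_moves --rows '[[[0.019, 0.035, 0.2], [0, 0, 0.001]], [[0.019, 0.035, 0.4], [0, 0, 0.001]], [[0.019, 0.035, 0.573], [0, 0, 0.001]], [[0.019, 0.035, 0.573], [0, 0, 0.001]], [[0.019, 0.035, 0.573], [0, 0, 0.001]]]'

```text
clock: 1.9
tcp_pos: [0.5707, 0.4142, 0.0583]
orientation: [-2.028, -2.399, -0.004]
contact_force: [0.3, -0.3, 1.3]
grip_width: 0.0853
gripper_force: 0.0
```

>>> apply_moves --rows '[[[0, 0, 0], [0, 0, 0]], [[0, 0, 0], [0, 0, 0]], [[0, 0, 0], [0, 0, 0]], [[0, 0, 0], [0, 0, 0]], [[0, 0, 0], [0, 0, 0]], [[0, 0, 0], [0, 0, 0]]]' --jaw -1 --newtons 60

```text
clock: 2.65
tcp_pos: [0.5705, 0.4123, 0.0564]
orientation: [-2.03, -2.397, 0.0]
contact_force: [-0.5, 0.5, -1.0]
grip_width: 0.0004
gripper_force: 0.0
```

```bash
python3 - <<'E'
from h import *
f=grab_frame("wrist"); t=grab_frame("top")
a=f["frame"][::,:,::-1]; b=cv2.resize(t["frame"][150:310,150:310,::-1],(400,400))
cv2.imwrite("pics/w2.png",np.hstack([cv2.resize(a,(400,400)),b]))
E
```

```text
(no output)
```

View pics/w2.png

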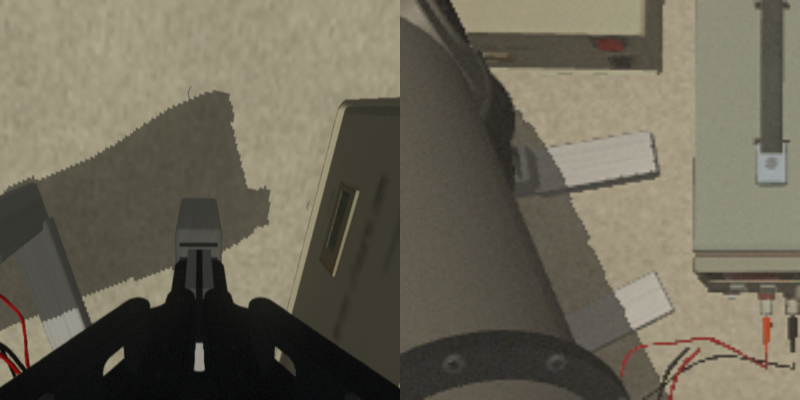

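```bash
python3 - <<'E'
from h import *
s=telemetry.get_obs(); f=grab_frame("wrist"); t=s['tcp_pos'];print(t,R.from_rotvec(s['orientation']).as_matrix().round(3))
print(f['origin'],f['attitude'],f['vertical_fov'])
for dz in (.025,0,-.03): print("tip",dz,proj(f,t-[0,0,dz]))
c=np.load("w1.npy",allow_pickle=True).item()
print("-x base",unproj(c,[[331,192]],0),"-x top",unproj(c,[[331,207]],.06),"+x top",unproj(c,[[331,240]],.06),"tongue end",unproj(c,[[329,333]],.024))
gx=lambda x,z:W([.5686,.414,-1.402],[[x,0,z]])
print("pred w2",[proj(f,gx(*q)).round(0) for q in((-.015,0),(-.015,.06),(.015,.06),(.015,.024))])
cv2.imwrite("pics/w3.png",cv2.resize(f["frame"][200:440,200:440,::-1],(600,600),interpolation=cv2.INTER_CUBIC))
E
```

```text
[0.57050316 0.41231728 0.05636729] [[-0.165  0.986 -0.   ]
 [ 0.986  0.165 -0.   ]
 [-0.    -0.    -1.   ]]
[0.55756286 0.48248301 0.21100699] [-0.28111839 -0.02286426  0.16513621] 60.31639507747751
tip 0.025 [[321.18047299 286.58981714]]
tip 0 [[321.53125841 309.33103986]]
tip -0.03 [[322.11155417 346.95128926]]
-x base [[0.56769815 0.42629847 0.        ]] -x top [[0.56640695 0.42426091 0.06      ]] +x top [[0.57080244 0.40003286 0.06      ]] tongue end [[0.58697991 0.30644848 0.024     ]]
pred w2 [array([[318., 234.]]), array([[317., 273.]]), array([[318., 342.]]), array([[318., 306.]])]
```

View pics/w3.png

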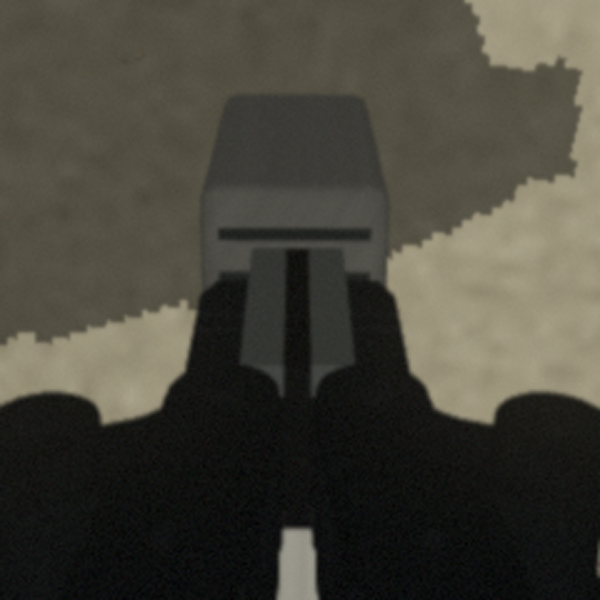

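The wrist view shows the shut fingers disappearing into the grip's top face at about crop (297,250), yet the gripper reports no object. I'll open, look again and re-close slowly.

>>> apply_moves --rows '[[[0, 0, 0], [0, 0, 0]], [[0, 0, 0], [0, 0, 0]], [[0, 0, 0], [0, 0, 0]], [[0, 0, 0], [0, 0, 0]], [[0, 0, 0], [0, 0, 0]], [[0, 0, 0], [0, 0, 0]]]' --jaw 1

```text
clock: 3.55
tcp_pos: [0.5706, 0.4124, 0.0564]
orientation: [-2.03, -2.397, -0.0]
contact_force: [0.6, -0.1, 0.1]
grip_width: 0.0857
gripper_force: 0.0
```

```bash
python3 - <<'E'
from h import *
f=grab_frame("wrist"); s=telemetry.get_obs(); t=s['tcp_pos']; print(t)
g=grab_frame("scene")
a=cv2.resize(f["frame"][180:480,160:480,::-1],(400,375),interpolation=cv2.INTER_CUBIC); b=cv2.resize(g["frame"][90:240,200:360,::-1],(400,375),interpolation=cv2.INTER_CUBIC)
cv2.imwrite("pics/w4.png",np.hstack([a,b]))
E
```

```text
[0.57054341 0.41234324 0.05646183]
```

View pics/w4.png

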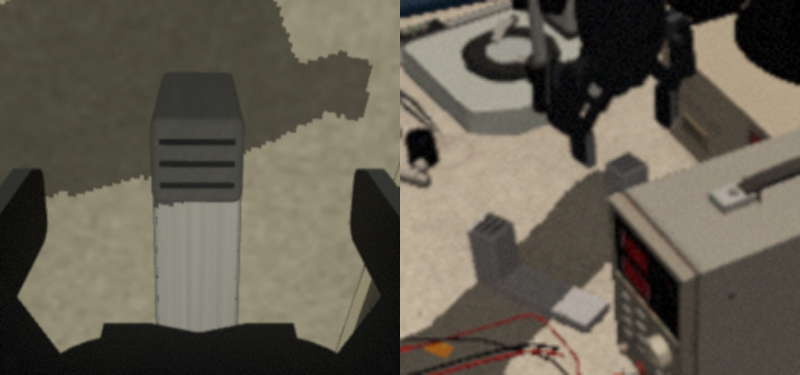

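```bash
python3 - <<'E'
from h import *
s=telemetry.get_obs(); t=s['tcp_pos']; y=R.from_rotvec(s['orientation']).apply([0,1,0])
f=grab_frame("wrist"); print(f['origin']-t)
for z in (.044,.056,.07,.08,.09):
    P=np.array([t-.05*y,t+.05*y,t]); P[:,2]=z
    print(z,"scene",proj(SC,P).round(0).tolist(),"wrist",proj(f,P).round(0).tolist())
print("obs scene (274,154),(306,138)")
# grip top far gauge in scene
print("grip top pred",proj(SC,W([.5686,.414,-1.402],np.array([[-.015,.015,.06],[-.015,-.015,.06],[.015,.015,.06],[.015,-.015,.06]]))).round(0).tolist())
E
```

```text
[-0.01295248  0.07016481  0.15465691]
0.044 scene [[274.0, 169.0], [307.0, 152.0], [291.0, 161.0]] wrist [[207.0, 297.0], [436.0, 297.0], [321.0, 297.0]]
0.056 scene [[273.0, 165.0], [307.0, 148.0], [290.0, 156.0]] wrist [[199.0, 309.0], [444.0, 309.0], [322.0, 309.0]]
0.07 scene [[273.0, 160.0], [307.0, 143.0], [290.0, 151.0]] wrist [[189.0, 325.0], [455.0, 325.0], [322.0, 325.0]]
0.08 scene [[272.0, 156.0], [307.0, 139.0], [290.0, 147.0]] wrist [[180.0, 338.0], [464.0, 338.0], [322.0, 338.0]]
0.09 scene [[272.0, 152.0], [307.0, 135.0], [290.0, 144.0]] wrist [[171.0, 352.0], [474.0, 353.0], [322.0, 352.0]]
obs scene (274,154),(306,138)
grip top pred [[290.0, 149.0], [280.0, 154.0], [299.0, 155.0], [288.0, 160.0]]
```

The scene view puts the open fingertips at z≈0.083, about 39 mm higher than the stated tool geometry gives. The gauge is where I measured it. I'll go 36 mm lower, which is safe either way because the fingers straddle the gauge.

>>> apply_moves --rows '[[[0.008, -0.006, 0.05], [0, 0, 0]], [[0.008, -0.006, 0.1], [0, 0, 0]], [[0.008, -0.006, 0.144], [0, 0, 0]], [[0.008, -0.006, 0.144], [0, 0, 0]], [[0.008, -0.006, 0.144], [0, 0, 0]]]'

```text
clock: 4.32
tcp_pos: [0.569, 0.414, 0.0205]
orientation: [2.03, 2.397, 0.0]
contact_force: [1.0, -0.3, -1.0]
grip_width: 0.0854
gripper_force: 0.0
```

>>> apply_moves --rows '[[[0.008, -0.006, 0], [0, 0, 0]], [[0, 0, 0], [0, 0, 0]], [[0, 0, 0], [0, 0, 0]], [[0, 0, 0], [0, 0, 0]], [[0, 0, 0], [0, 0, 0]], [[0, 0, 0], [0, 0, 0]]]' --jaw -1 --newtons 60

```text
clock: 5.08
tcp_pos: [0.5693, 0.414, 0.0209]
orientation: [2.03, 2.397, 0.001]
contact_force: [0.5, -0.8, 4.0]
grip_width: 0.0288
gripper_force: 60.0
```

```bash
python3 - <<'E'
from h import *
P=unproj(SC,[[318,257]],0)[0]
for z in(.08,.12,.15,.18,.22): print(z,proj(SC,[[P[0],P[1],z]]).round(0))
print(P, unproj(TOP,[[268,265],[330,265],[268,117],[330,117]],.15).round(3))
s=telemetry.get_obs(); goto([.569,.414,.29],-1.402)
E
```

```text
0.08 [[318. 229.]]
0.12 [[319. 213.]]
0.15 [[319. 200.]]
0.18 [[319. 187.]]
0.22 [[319. 168.]]
[0.48726076 0.16043782 0.        ] [[0.461 0.261 0.15 ]
 [0.459 0.152 0.15 ]
 [0.733 0.259 0.15 ]
 [0.731 0.146 0.15 ]]
yaw now 1.736 q [-0.89  0.75  0.26  1.62 -0.25  0.8  -0.36] t 5.075
row [0.0002, -0.0002, -1.0763] [0.0003, -0.0, -0.0011] rows~ 4.3
```

```bash
python3 - <<'E'
from h import *
o=np.array
b=lambda *a:(o(a)-[400,0])/4+[420,165]
s=lambda *a:(o(a)-[400,0])/4+[410,265]
def sh(n,P): d=P[1]-P[0]; print(n,P[:,:2].round(4).tolist(),np.arctan2(d[1],d[0]).round(3),np.linalg.norm(d).round(3))
sh("top L",unproj(TOP,b([470,165],[640,72]),.084)); sh("top R",unproj(TOP,b([520,248],[692,150]),.084))
sh("sc near",unproj(SC,s([476,183],[725,290]),.084)); sh("sc far",unproj(SC,s([517,109],[750,205]),.084))
sh("sc end",unproj(SC,s([476,183],[517,109]),.084)); sh("top end",unproj(TOP,b([520,248],[470,165]),.084))
sh("bar sc",unproj(SC,s([535,55],[612,133]),.132))
sh("bar top",unproj(TOP,b([513,167],[618,156]),.136))
# ring centre (screw head) on arm top, orange nut at z~.087
print(unproj(SC,s([549,157]),.087),unproj(TOP,b([545,188]),.087))
E
```

```text
top L [[0.5759, -0.0595], [0.6206, -0.1448]] -1.088 0.096
top R [[0.5349, -0.0813], [0.5815, -0.1675]] -1.075 0.098
sc near [[0.5357, -0.0864], [0.5822, -0.1711]] -1.069 0.097
sc far [[0.5741, -0.0683], [0.619, -0.1501]] -1.069 0.093
sc end [[0.5357, -0.0864], [0.5741, -0.0683]] 0.44 0.042
top end [[0.5349, -0.0813], [0.5759, -0.0595]] 0.489 0.046
bar sc [[0.5643, -0.0741], [0.5629, -0.1158]] -1.604 0.042
bar top [[0.563, -0.0652], [0.5673, -0.1135]] -1.482 0.048
[[ 0.56657107 -0.09359292  0.087     ]] [[ 0.56336726 -0.09419454  0.087     ]]
```

>>> apply_moves --rows '[[[0, 0, -0.2], [0, 0, 0]], [[0, 0, -0.4], [0, 0, 0]], [[0, 0, -0.65], [0, 0, 0]], [[0, 0, -0.9], [0, 0, 0]], [[0, 0, -0.92], [0, 0, 0]], [[0, 0, -0.92], [0, 0, 0]]]'

```text
clock: 5.82
tcp_pos: [0.5679, 0.414, 0.2494]
orientation: [-2.029, -2.397, 0.002]
contact_force: [0.2, 0.1, -4.1]
grip_width: 0.0288
gripper_force: 60.3
```

```bash
python3 - <<'E'
from h import *
goto([.527,.23,.25],-1.24)
E
```

```text
yaw now 1.737 q [-0.94  0.52  0.34  1.46 -0.18  1.19 -0.41] t 5.825
row [-0.6989, -0.2826, -0.0018] [-0.0005, 0.0001, -0.0525] rows~ 3.0
```

>>> apply_moves --rows '[[[-0.23, -0.09, 0], [0, 0, -0.017]], [[-0.46, -0.19, 0], [0, 0, -0.035]], [[-0.7, -0.28, 0], [0, 0, -0.052]], [[-0.7, -0.28, 0], [0, 0, -0.052]], [[-0.7, -0.28, 0], [0, 0, -0.052]]]'

```text
clock: 6.45
tcp_pos: [0.5274, 0.23, 0.2486]
orientation: [-1.827, -2.553, 0.004]
contact_force: [1.2, 1.1, -2.6]
grip_width: 0.0293
gripper_force: 60.6
```

```bash
python3 - <<'E'
from h import *
goto([.487,.053,.25],-1.075)
E
```

```text
yaw now 1.899 q [-0.8   0.29  0.35  1.78 -0.11  1.09 -0.08] t 6.45
row [-0.618, -0.3811, -0.0043] [-0.001, -0.0001, -0.0533] rows~ 2.9
```

>>> apply_moves --rows '[[[-0.2, -0.13, 0], [0, 0, -0.018]], [[-0.42, -0.26, 0], [0, 0, -0.036]], [[-0.618, -0.381, 0], [0, 0, -0.053]], [[-0.618, -0.381, 0], [0, 0, -0.053]], [[-0.618, -0.381, 0], [0, 0, -0.053]], [[-0.618, -0.381, 0], [0, 0, -0.053]]]'

```text
clock: 7.2
tcp_pos: [0.4885, 0.0552, 0.25]
orientation: [-1.604, -2.701, 0.001]
contact_force: [-0.1, 1.0, -1.8]
grip_width: 0.0289
gripper_force: 60.8
```

```bash
python3 - <<'E'
from h import *
goto([.487,.053,.026],-1.075)
f=grab_frame("wrist"); t=grab_frame("top")
np.save("w5.npy",{k:v for k,v in f.items() if k!="frame"})
a=f["frame"][:,:,::-1]; b=cv2.resize(t["frame"][130:260,390:520,::-1],(300,300))
im=np.zeros((480,800,3),np.uint8); im[:,:500]=a[:,70:570]; im[:300,500:]=b; cv2.imwrite("pics/w5.png",im)
E
```

```text
yaw now 2.069 q [-0.6   0.14  0.41  1.97 -0.06  1.05  0.33] t 7.2
row [-0.0049, -0.0088, 0.8959] [-0.0002, -0.0, 0.0009] rows~ 3.6
```

View pics/w5.png

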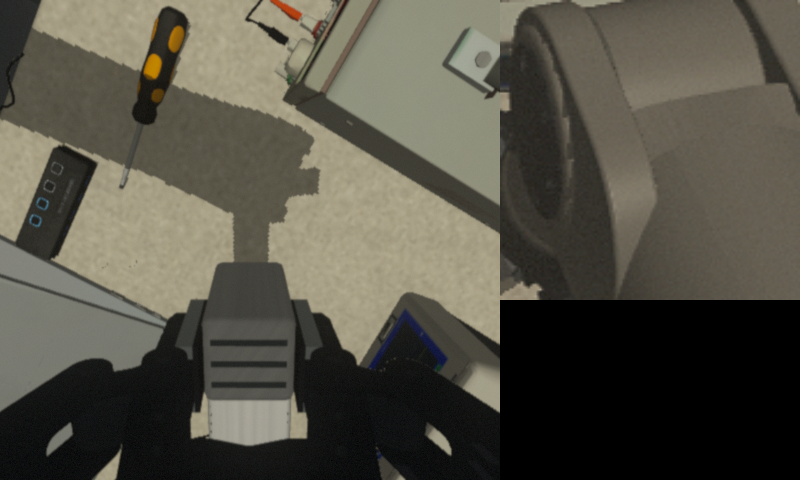

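The gauge is held straight in the pads, with its grip top at rows 322–400. The laptop edge shows at left. I'll check its offset in the hand and the laptop clearance.

```bash
python3 - <<'E'
from h import *
c=np.load("w5.npy",allow_pickle=True).item(); t=telemetry.get_obs()['tcp_pos']; z0=t[2]-.0205
for dx in(-.004,0,.004):
    L=W([t[0],t[1],-1.072],[[-.015+dx,0,0],[-.015+dx,0,.06],[.015+dx,0,.06]])+[0,0,z0]
    print(dx,proj(c,L).round(0).tolist())
print("obs rows 263,322,400, col 318-320")
print("laptop corner",unproj(TOP,[[450,253],[640,255]],.03).round(3), unproj(SC,[[405,352]],.05))
E
```

```text
-0.004 [[320.0, 252.0], [321.0, 310.0], [320.0, 395.0]]
0 [[320.0, 261.0], [321.0, 322.0], [320.0, 406.0]]
0.004 [[320.0, 269.0], [320.0, 334.0], [320.0, 416.0]]
obs rows 263,322,400, col 318-320
laptop corner [[ 0.492 -0.094  0.03 ]
 [ 0.48  -0.48   0.03 ]] [[ 0.47434181 -0.10982181  0.05      ]]
```

>>> apply_moves --rows '[[[-0.005, -0.009, 0.23], [0, 0, 0.001]], [[-0.005, -0.009, 0.46], [0, 0, 0.001]], [[-0.005, -0.009, 0.7], [0, 0, 0.001]], [[-0.005, -0.009, 0.85], [0, 0, 0.001]], [[-0.005, -0.009, 0.9], [0, 0, 0.001]], [[-0.005, -0.009, 0.9], [0, 0, 0.001]], [[-0.005, -0.009, 0.9], [0, 0, 0.001]]]'

```text
clock: 8.18
tcp_pos: [0.4883, 0.0513, 0.0269]
orientation: [1.612, 2.694, 0.003]
contact_force: [-0.4, 0.1, -2.5]
grip_width: 0.0292
gripper_force: 60.5
```

```bash
python3 - <<'E'
from h import *
goto([.5204,-.0084,.0235],-1.075)
E
```

```text
yaw now 2.063 q [-0.48  0.49  0.31  2.15 -0.28  0.54  0.53] t 8.175
row [-0.271, 0.0004, 0.0138] [0.0009, 0.0002, -0.0011] rows~ 1.1
```

Sliding in slowly.

>>> apply_moves --rows '[[[-0.03, 0, 0.014], [0, 0, -0.001]], [[-0.07, 0, 0.014], [0, 0, -0.001]], [[-0.11, 0, 0.014], [0, 0, -0.001]], [[-0.15, 0, 0.014], [0, 0, -0.001]], [[-0.19, 0, 0.014], [0, 0, -0.001]], [[-0.23, 0, 0.014], [0, 0, -0.001]], [[-0.26, 0, 0.014], [0, 0, -0.001]], [[-0.271, 0, 0.014], [0, 0, -0.001]], [[-0.271, 0, 0.014], [0, 0, -0.001]]]'

```text
clock: 9.3
tcp_pos: [0.5188, -0.0089, 0.0219]
orientation: [-1.609, -2.698, 0.0]
contact_force: [0.3, -0.5, -3.1]
grip_width: 0.0291
gripper_force: 60.6
```

```bash
python3 - <<'E'
from h import *
goto([.5204,-.0084,.0205],-1.075); print(telemetry.get_obs()['contact_force'])
E
```

```text
yaw now 2.066 q [-0.34  0.53  0.3   2.09 -0.28  0.56  0.65] t 9.3
row [-0.0013, 0.0067, 0.0055] [-0.0001, -0.0001, -0.0002] rows~ 0.0
[ 0.33727134 -0.47339777 -3.14762575]
```

>>> apply_moves --rows '[[[0, 0.006, 0.004], [0, 0, 0]], [[0, 0.006, 0.008], [0, 0, 0]], [[0, 0.006, 0.01], [0, 0, 0]], [[0, 0.006, 0.01], [0, 0, 0]]]'

```text
clock: 9.8
tcp_pos: [0.5201, -0.0077, 0.0208]
orientation: [-1.608, -2.698, -0.001]
contact_force: [-5.7, 0.6, 16.0]
grip_width: 0.0293
gripper_force: 63.3
```

>>> apply_moves --rows '[[[0, 0, -0.006], [0, 0, 0]], [[0, 0, -0.006], [0, 0, 0]], [[0, 0, -0.006], [0, 0, 0]], [[0, 0, -0.006], [0, 0, 0]], [[0, 0, -0.006], [0, 0, 0]], [[0, 0, -0.006], [0, 0, 0]], [[0, 0, -0.006], [0, 0, 0]]]' --jaw 1

```text
clock: 10.68
tcp_pos: [0.5202, -0.0082, 0.0209]
orientation: [-1.609, -2.698, -0.0]
contact_force: [-0.5, -0.4, -0.0]
grip_width: 0.0853
gripper_force: 0.0
```

>>> apply_moves --rows '[[[0, 0, -0.2], [0, 0, 0]], [[0, 0, -0.4], [0, 0, 0]], [[0, 0, -0.6], [0, 0, 0]], [[0, 0, -0.72], [0, 0, 0]], [[0, 0, -0.72], [0, 0, 0]]]'

```text
clock: 11.3
tcp_pos: [0.5218, -0.0081, 0.2034]
orientation: [1.607, 2.695, 0.006]
contact_force: [1.1, -0.2, -0.5]
grip_width: 0.0854
gripper_force: 0.0
```

```bash
python3 - <<'E'
from h import *
# back off along -bracket x, so that the wrist camera sees the bracket from ahead; bar grasp yaw at -1.5
goto([.53,-.02,.24],-1.49)
goto([.5655,-.0915,.20],-1.49)
E
```

```text
yaw now 2.066 q [-0.46  0.25  0.42  1.96 -0.13  0.95  0.52] t 11.3
row [-0.0576, 0.007, -0.1464] [0.0017, 0.0001, 0.1319] rows~ 2.2
yaw now 2.066 q [-0.46  0.25  0.42  1.96 -0.13  0.95  0.52] t 11.3
row [-0.3765, -0.0048, 0.014] [0.0017, 0.0001, 0.1319] rows~ 2.2
```

>>> apply_moves --rows '[[[-0.19, -0.002, -0.05], [0, 0, 0.066]], [[-0.376, -0.005, -0.06], [0, 0, 0.132]], [[-0.376, -0.005, -0.06], [0, 0, 0.132]], [[-0.376, -0.005, -0.06], [0, 0, 0.132]], [[-0.376, -0.005, -0.06], [0, 0, 0.132]]]'

```text
clock: 11.92
tcp_pos: [0.5631, -0.0901, 0.2151]
orientation: [-2.126, -2.311, 0.001]
contact_force: [0.0, -0.6, -0.1]
grip_width: 0.0853
gripper_force: 0.0
```

```bash
python3 - <<'E'
from h import *
goto([.5655,-.0915,.20],-1.49)
f=grab_frame("wrist"); t=grab_frame("scene")
c={k:v for k,v in f.items() if k!="frame"}; np.save("w6.npy",c)
p=proj(c,[[.5655,-.0915,.136]])[0]; print(p,c['origin'])
x,y=int(p[0])-100,max(0,int(p[1])-160); x=max(0,min(x,440)); y=min(y,240)
print("wrist crop",x,y,"x2.5 (200x240)")
a=cv2.resize(f["frame"][y:y+240,x:x+200,::-1],(500,600),interpolation=cv2.INTER_CUBIC)
b=cv2.resize(t["frame"][240:390,380:480,::-1],(300,450),interpolation=cv2.INTER_CUBIC)
im=np.zeros((600,800,3),np.uint8); im[:,:500]=a; im[:450,500:]=b; cv2.imwrite("pics/w6.png",im)
cv2.imwrite("pics/w6full.png",f["frame"][:,:,::-1])
E
```

```text
yaw now 1.654 q [-0.37  0.34  0.53  1.84 -0.2   1.02  0.33] t 11.925
row [-0.0065, 0.0093, 0.0604] [-0.0005, -0.0003, 0.0009] rows~ 0.2
[324.82146627 255.22259143] [ 0.55610891 -0.01931039  0.36984121]
wrist crop 224 95 x2.5 (200x240)
```

View pics/w6.png

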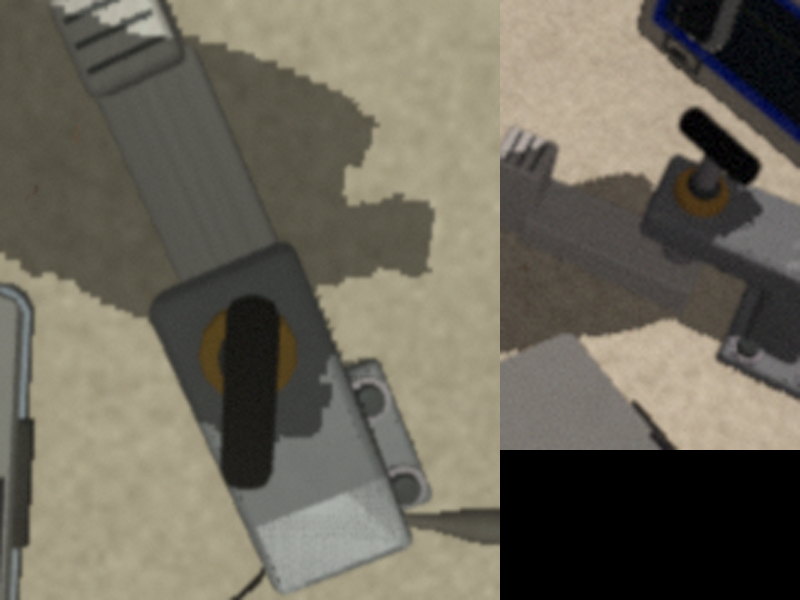

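The picture shows the gauge tongue centred under the screw foot. The bar runs from crop (253,300) to (246,487), centred near full-frame (324,252). The arm's left edge runs (153,310)→(270,590) and its right edge (292,245)→(408,540).

```bash
python3 - <<'E'
from h import *
c=np.load("w6.npy",allow_pickle=True).item()
k=lambda *a:np.array(a)/2.5+[224,95]
def sh(n,P): d=P[1]-P[0]; print(n,P.mean(0).round(4),np.arctan2(d[1],d[0]).round(3),np.linalg.norm(d).round(4))
sh("bar",unproj(c,k([253,299],[246,487]),.136))
sh("L",unproj(c,k([153,310],[270,590]),.084)); sh("R",unproj(c,k([292,245],[408,540]),.084))
sh("end",unproj(c,k([153,305],[288,245]),.084))
sh("tongueL",unproj(c,k([103,96],[180,280]),.024)); sh("tongueR",unproj(c,k([186,45],[272,240]),.024))
goto([.565,-.0915,.160],-1.49); goto([.565,-.0915,.098],-1.49)
E
```

```text
bar [ 0.5648 -0.0903  0.136 ] -1.518 0.0465
L [ 0.5579 -0.1254  0.084 ] -1.117 0.0938
R [ 0.5965 -0.1045  0.084 ] -1.1 0.0963
end [ 0.5554 -0.0717  0.084 ] 0.506 0.0415
tongueL [ 0.5274 -0.0565  0.024 ] -1.107 0.0648
tongueR [ 0.5551 -0.0395  0.024 ] -1.064 0.0683
yaw now 1.654 q [-0.37  0.34  0.53  1.84 -0.2   1.02  0.33] t 12.025
row [-0.0053, 0.0062, 0.2224] [-0.0002, -0.0002, 0.0007] rows~ 0.9
yaw now 1.654 q [-0.37  0.34  0.53  1.84 -0.2   1.02  0.33] t 12.025
row [-0.0055, 0.0064, 0.4704] [-0.0002, -0.0002, 0.0007] rows~ 1.9
```

>>> apply_moves --rows '[[[-0.005, 0.006, 0.15], [0, 0, 0.004]], [[-0.005, 0.006, 0.3], [0, 0, 0.004]], [[-0.005, 0.006, 0.42], [0, 0, 0.004]], [[-0.005, 0.006, 0.474], [0, 0, 0.004]], [[-0.005, 0.006, 0.474], [0, 0, 0.004]], [[-0.005, 0.006, 0.474], [0, 0, 0.004]]]'

```text
clock: 12.78
tcp_pos: [0.5663, -0.0927, 0.0987]
orientation: [2.143, 2.295, 0.002]
contact_force: [-0.1, -0.2, 0.2]
grip_width: 0.0853
gripper_force: 0.0
```

```bash
python3 - <<'E'
from h import *
goto([.565,-.0912,.097],-1.50); print(telemetry.get_obs()['contact_force'])
E
```

```text
yaw now 1.639 q [-0.31  0.49  0.47  1.93 -0.31  0.78  0.4 ] t 12.775
row [0.0063, -0.0048, 0.0066] [0.0007, 0.0, -0.0008] rows~ 0.0
[-0.08047067 -0.15000126  0.17902916]
```

>>> apply_moves --rows '[[[0.005, -0.004, 0.004], [0, 0, 0]], [[0.005, -0.004, 0.004], [0, 0, 0]], [[0.005, -0.004, 0.004], [0, 0, 0]], [[0.005, -0.004, 0.004], [0, 0, 0]], [[0.005, -0.004, 0.004], [0, 0, 0]], [[0.005, -0.004, 0.004], [0, 0, 0]], [[0.005, -0.004, 0.004], [0, 0, 0]], [[0.005, -0.004, 0.004], [0, 0, 0]]]' --jaw -1 --newtons 40

```text
clock: 13.78
tcp_pos: [0.5661, -0.0913, 0.0969]
orientation: [2.143, 2.294, 0.003]
contact_force: [5.1, 0.5, -0.8]
grip_width: 0.0123
gripper_force: 44.7
```

```bash
python3 - <<'E'
from h import *
goto([.565,-.0912,.097],-1.50); s=telemetry.get_obs(); print(s['contact_force'],s['moment'])
E
```

```text
yaw now 1.639 q [-0.31  0.49  0.47  1.94 -0.31  0.78  0.4 ] t 13.775
row [0.0006, -0.0043, -0.0006] [0.001, 0.0002, -0.0008] rows~ 0.0
[ 5.12345449  0.49229462 -0.78990487] [ 0.08084064 -0.80280346 -0.04862588]
```

>>> apply_moves --rows '[[[0, -0.004, 0], [0, 0, 0.03]], [[0, -0.004, 0], [0, 0, 0.06]], [[0, -0.004, 0], [0, 0, 0.09]], [[0, -0.004, 0], [0, 0, 0.12]], [[0, -0.004, 0], [0, 0, 0.15]], [[0, -0.004, 0], [0, 0, 0.18]], [[0, -0.004, 0], [0, 0, 0.2]], [[0, -0.004, 0], [0, 0, 0.22]], [[0, -0.004, 0], [0, 0, 0.22]]]'

```text
clock: 14.9
tcp_pos: [0.5669, -0.0915, 0.0969]
orientation: [2.791, 1.432, 0.008]
contact_force: [10.6, -2.6, -8.2]
grip_width: 0.0122
gripper_force: 43.8
```

```bash
python3 - <<'E'
from h import *
goto([.565,-.0912,.097],.507); s=telemetry.get_obs(); print(s['contact_force'],s['moment'])
E
```

```text
yaw now 0.948 q [-0.44  0.54  0.65  1.95 -0.44  0.8  -0.16] t 14.9
row [-0.0035, -0.0067, -0.0003] [0.0018, -0.0012, 0.1403] rows~ 2.4
[10.58067714 -2.56147452 -8.2058386 ] [-0.10195788 -1.92074647 -0.10683942]
```

>>> apply_moves --rows '[[[0.005, 0.007, 0.002], [0, 0, 0.02]], [[0.005, 0.007, 0.002], [0, 0, 0.04]], [[0.005, 0.007, 0.002], [0, 0, 0.06]], [[0.005, 0.007, 0.002], [0, 0, 0.08]], [[0.005, 0.007, 0.002], [0, 0, 0.1]], [[0.005, 0.007, 0.002], [0, 0, 0.12]], [[0.005, 0.007, 0.002], [0, 0, 0.138]], [[0.005, 0.007, 0.002], [0, 0, 0.138]], [[0.005, 0.007, 0.002], [0, 0, 0.138]]]'

```text
clock: 16.02
tcp_pos: [0.5672, -0.0919, 0.0968]
orientation: [3.037, 0.8, 0.005]
contact_force: [5.9, 0.2, 3.4]
grip_width: 0.0123
gripper_force: 45.5
```

```bash
python3 - <<'E'
from h import *
goto([.565,-.0912,.097],.507); s=telemetry.get_obs(); print(s['contact_force'],s['moment'])
E
```

```text
yaw now 0.515 q [-0.51  0.58  0.76  1.95 -0.54  0.83 -0.51] t 16.025
row [-0.0065, -0.0067, -0.0007] [0.0007, -0.0009, 0.0026] rows~ 0.0
[5.86214591 0.2265732  3.39642306] [-0.06475181 -0.94954178 -0.06562029]
```

>>> apply_moves --rows '[[[0, 0, 0], [0, 0, 0]], [[0, 0, 0], [0, 0, 0]], [[0, 0, 0], [0, 0, 0]], [[0, 0, 0], [0, 0, 0]], [[0, 0, 0], [0, 0, 0]], [[0, 0, 0], [0, 0, 0]]]' --jaw 1

```text
clock: 16.77
tcp_pos: [0.5654, -0.0915, 0.0959]
orientation: [-3.038, -0.799, 0.0]
contact_force: [-0.1, 0.0, 0.4]
grip_width: 0.0855
gripper_force: 0.0
```

>>> apply_moves --rows '[[[0, 0, -0.15], [0, 0, 0]], [[0, 0, -0.3], [0, 0, 0]], [[0, 0, -0.47], [0, 0, 0]], [[0, 0, -0.47], [0, 0, 0]], [[0, 0, -0.47], [0, 0, 0]]]'

```text
clock: 17.4
tcp_pos: [0.5651, -0.0911, 0.2129]
orientation: [-3.038, -0.799, 0.001]
contact_force: [-0.6, -0.5, -1.0]
grip_width: 0.0852
gripper_force: 0.0
```

```bash
cat > bar.py <<'E'
from h import *
def bar(img,c,ctr):
    p=proj(c,[ctr])[0]; m=(img.max(2)<45).astype(np.uint8)
    n,l,st,ce=cv2.connectedComponentsWithStats(m)
    for i in range(1,n):
        if st[i,4]>300 and st[i,4]<8000 and np.linalg.norm(ce[i]-p)<25:
            r=cv2.boxPoints(cv2.minAreaRect(np.argwhere(l==i)[:,::-1].astype(np.float32)))
            P=unproj(c,r,.134); e=[P[1]-P[0],P[2]-P[1]]; e=max(e,key=np.linalg.norm)
            print(st[i],ce[i].round(1),P.mean(0).round(4),"yaw",np.arctan2(e[1],e[0]).round(3),"len",[np.linalg.norm(P[1]-P[0]).round(4),np.linalg.norm(P[2]-P[1]).round(4)])
E
python3 - <<'E'
from bar import *
print("before"); bar(cv2.imread("pics/w6full.png"),np.load("w6.npy",allow_pickle=True).item(),[.566,-.091,.134])
print("now"); f=grab_frame("wrist"); bar(f["frame"],f,[.566,-.091,.134])
s=telemetry.get_obs(); print(s['tcp_pos'],s['clock'])
# tongue edges: is gauge unmoved? difference handled by top cam later
E
```

```text
before
[ 312  213   24   77 1546] [323.4 250.6] [ 0.5642 -0.0902  0.134 ] yaw 1.616 len [np.float64(0.0475), np.float64(0.0132)]
now
[ 309  208   25   79 1613] [321.4 246.1] [ 0.5662 -0.0909  0.134 ] yaw -2.617 len [np.float64(0.0138), np.float64(0.0479)]
[ 0.56470185 -0.09111866  0.21243056] 17.45
```

>>> apply_moves --rows '[[[0, 0, -0.2], [0, 0, 0]], [[0.02, -0.2, -0.3], [0, 0, 0]], [[0.04, -0.45, -0.3], [0, 0, 0]], [[0.07, -0.7, -0.3], [0, 0, 0]], [[0.09, -0.95, -0.3], [0, 0, 0]], [[0.09, -0.95, -0.3], [0, 0, 0]], [[0.09, -0.95, -0.3], [0, 0, 0]]]'

```text
clock: 18.32
tcp_pos: [0.4678, 0.126, 0.2878]
orientation: [3.037, 0.8, -0.002]
contact_force: [-0.3, -0.2, -0.8]
grip_width: 0.0853
gripper_force: 0.0
```

```bash
python3 - <<'E'
from bar import *
t=cv2.imread("pics/top0.png"); s0=cv2.imread("pics/scene0.png")
f=grab_frame("top"); g=grab_frame("scene")
print("top before");bar(t,TOP,[.566,-.091,.134]);print("top now"); bar(f["frame"],TOP,[.566,-.091,.134])
print("scene before");bar(s0,SC,[.566,-.091,.134]);print("scene now"); bar(g["frame"],SC,[.566,-.091,.134])
# thin gauge unchanged?
d=cv2.absdiff(t,f["frame"][:,:,::-1])[250:305,185:265]; print("thin diff",d.mean())
E
```

```text
top before
top now
scene before
scene now
thin diff 14.502727272727272
```

```bash
sed -i 's/>300/>80/; s/<45/<50/' bar.py; python3 - <<'E'
from bar import *
t=cv2.imread("pics/top0.png"); s0=cv2.imread("pics/scene0.png")
f=grab_frame("top"); g=grab_frame("scene")
print("top before");bar(t,TOP,[.566,-.091,.134]);print("top now"); bar(f["frame"],TOP,[.566,-.091,.134])
print("scene before");bar(s0,SC,[.566,-.091,.134]);print("scene now"); bar(g["frame"],SC,[.566,-.091,.134])
a=cv2.absdiff(s0,g["frame"][:,:,::-1])[170:222,225:285]; print("thin diff scene",a.mean())
E
```

```text
top before
[448 202  27  12 148] [461.  205.6] [ 0.5657 -0.0893  0.134 ] yaw -1.3 len [np.float64(0.0469), np.float64(0.0198)]
top now
scene before
[440 276  26  31 363] [451.6 291. ] [ 0.5507 -0.0978  0.134 ] yaw -1.531 len [np.float64(0.0411), np.float64(0.0468)]
scene now
[443 275  18  32 252] [451.3 290.9] [ 0.5579 -0.0962  0.134 ] yaw 0.549 len [np.float64(0.0632), np.float64(0.0134)]
thin diff scene 7.095726495726495
```

```bash
python3 -c "
from bench import job; print(job.hand_in())"
```

```text
the job is handed in; nothing more can be done
None
```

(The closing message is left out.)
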